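# Push a used oil filter through the flap of the recycling bin

### The arm

A 6-joint arm with a two-finger parallel gripper is mounted at the origin on the work surface. World frame = base frame: x ahead of the robot, y to its left, z up, the work surface at z = 0. Lengths are in m, angles in rad, forces in N, time in s.
With the tool pointing down it reaches from about 0.375 to 0.825 m from the base axis. Payload 5.5 kg.
Tool frame: the origin (TCP) lies midway between the tips of the shut fingers; the grasp point (between the pads) lies 19 mm behind it; z points along the fingers, x is the direction in which the jaws open and shut, and the axes are right-handed (so a half turn about z gives the same grasp; the last joint's range is limited). The gripper opens to 85 mm and grips with 20 to 120 N. Pads are 22 mm wide; open, the fingers measure 114 mm over their backs; the gripper's body (76 mm by 85 mm) begins 54 mm behind the grasp point. The pads swing forward as they close: fully open they stand 13 mm farther back than shut.
Start: joints at [1.291, 0.314, -0.047, 1.21, 0, 1.571], TCP at [0.166, 0.577, 0.231] pointing down, gripper open.
Joint ranges: [-2.67, 2.67], [-0.69, 1.73], [-1.03, 1.25], [-2.08, 2.16], [-1.42, 1.45], [-3.14, 3.14]. Speed limits (rad/s): [2.39, 2.39, 3.01, 3.14, 3.14, 3.14].

### API

Orientations are given as a rotation vector (axis times angle).
In Python, from rig import env, optics gives the robot as it stands.
- The arm moves only by the shell command python3 -m creep 'ROWS' [FORCE]. ROWS is JSON, a list of rows, each an object of numbers: "rx", "ry", "rz": the turn, a rotation vector about the tool's x, y, z in degrees; "tx", "ty", "tz": the shift along the tool's x, y, z in m; "fingers": the opening, from 0 (shut) to 1 (fully open). A call has 1 to 12 rows; each row shifts and turns the pose as measured when the row begins, along the tool's axes as they then stand; what a row does not reach is not made up. A row lasts 1/8 s, in which the tool goes at most 62.5 mm and 10.7 degrees, less where a joint would pass 70% of its speed; a pose out of reach is approached as far as the arm can. A call is refused whole if a number of a shift passes 0.0625 or a number of a turn 10.7, either way. A call with a gripper value outside its range is refused whole. The fingers move at their own pace and stop on an object; FORCE is the grip in N (left out, the last holds). Time passes only in rows, so rows that do not move let the fingers close. It gives the time, the measured TCP pose, the force and the opening at its end, in the units of the state.
- env.state(): the state, without advancing time (a new reading comes with each control period).
- optics.snapshot(name): name is "scene" or "top" or "wrist"; returns a dict with "color" (420x560x3 uint8, red, green, blue), "intrinsics" (3x3 intrinsics, pixels), "R" (3x3) and "t" (3): a world point X has camera coordinates R X + t; the wrist camera has in their place "T_tool_cam" (4x4, takes a point from camera to tool coordinates, whose origin is the TCP and whose axes are the tool frame's). Camera axes: x right, y down, z forward; pixel columns grow to the right and rows downward; lengths in m; the calibration is good to about 2 mm. A picture is of the moment at which its call begins: read the wrist's pose just before it. There is no depth.
- env.job_done(): hands the job in, once; it reports no verdict.
Trained networks look in a picture, given as the dict that the camera call returned (one of the last four; its "shot" number tells which), for a name from the list of things; names that differ only in an ending like _2 or _b are one class to them, and where a whole thing is asked for, a point or a joint stands for the part that bears it (a point fixed in the world has none). Each returns a list of dicts, best first, with "conf" (0 to 1); they miss things now and then, are a little off and sometimes report something else, mostly with a low value. They report only what shows in the picture. A call takes as long as a camera call.
- optics.find_in(label, picture): "point" ([column, row] as shares, 0 to 1, of the picture: columns of its width, rows of its height, amid what is visible of it).
- optics.outline_of(label, picture): "pixels" (420x560 bool, what is visible of it) and "point" ([column, row] as shares, 0 to 1, of the picture: columns of its width, rows of its height, amid what is visible of it).
- optics.spot_point(label, picture): "point" ([column, row] as shares, 0 to 1, of the picture: columns of its width, rows of its height: a listed point, or the origin of a listed thing).
The state is a dict: "time": time; "joint_positions": joint angles; "dq": joint speeds; "tau": joint torques, N m; "position": TCP position; "orientation": TCP orientation; "wrist_force": force on the tool from outside, world axes, zero at the start; "wrist_torque": the same for the moment, N m; "finger_gap": finger opening in m.
Only numpy, scipy, OpenCV 4.12 (cv2) and the standard library are available. Lean on these libraries where they do the work, as an engineer would, in place of code of your own. Each camera call takes 0.05 s, during which the arm holds its last target. There are 200 camera calls.

### The job

Push the used oil filter standing on the bin's tray along the tray and in through the swinging flap, so that it drops into the bin, and draw your fingers out before the flap swings shut on them, leaving it closed. Only push the filter: do not lift or carry it. Leave the jar on the tray, the spray can and the wrench where they are.

Things in the scene. Friction and masses are not known exactly. Their poses are not given: they have to be found in the camera images.
- chute: Grey bench-top bin with a push-in flap and a level aluminium tray before it, fixed. Origin: on the bench top, straight below the middle of the tray's inner edge (the sill), where the bin's mouth begins. x is level, from the tray into the bin; z up; y along the sill. Behind the sill the bin is open down to its floor, 6 mm above the bench, back to x = 225 mm; clear sides below, roof 220 mm high from x = 126 mm on.
- tray_mid (a point): Middle of the tray's top face, 130 mm above the bench, at chute x = -85 mm. The tray reaches from chute x = -170 to 0 mm and y = -135 to 135 mm, open at its outer end (x = -170), with lips 6 mm high along its two sides.
- sill (a point): Middle of the sill: the tray's inner edge, at chute x = 0, 130 mm above the bench. The mouth there is 164 mm wide (chute y = -82 to 82 mm), between two upright cheeks 5 mm thick whose upper edges rise at 45 degrees from the sill to the hinge, level with the shut flap. Nothing stands above the mouth.
- flap (a joint): Flap, an aluminium plate 154 mm wide, 156 long, 3 thick, hinged along its upper edge at chute x = 112 mm, z = 246 mm. Angle in rad: 0 shut (slopes at 45 degrees down towards the tray), growing as the lower edge is pushed in and down, 0.9 at most. A counterweight behind the hinge shuts it: some 0.6 N at its edge opens it. Damped: shuts in about 1.5 s from wide open, its edge at some 0.1 m/s.
- flap_edge (a point): Middle of the flap's lower edge (moves with the flap); when shut it is 2 mm behind the sill and 6 mm above the tray's level.
- filter_center (a point): Centre (half-way up) of the used oil filter, a white steel canister 64 mm in diameter and 60 mm high with fluted upper sides, about 0.35 kg, standing on end on the left or right half of the tray.
- jar_center (a point): Centre (half-way up) of a glass jar with a steel lid, 54 mm in diameter and 66 mm high, standing on the other half of the tray; to be left alone.
- spray_center (a point): Centre of a grey spray can with black cap, 58 mm in diameter and 170 mm high, standing on the bench to the robot's right; to be left alone.
- wrench_mid (a point): Middle of a steel wrench 180 mm long lying on the bench to the robot's right; to be left alone.

How it is judged:
On the way, in this order (a step that is already met when the one before it is completed fails the run):
1. the flap is pushed open while the filter is still at the level of the tray (value of joint flap above 0.2 rad and z of filter_center in the frame of chute above 0.1 m), for 0.05 s.
2. the filter has dropped into the bin (x of filter_center in the frame of chute between 0 and 0.23 m and y of filter_center in the frame of chute between -0.085 and 0.085 m and z of filter_center in the frame of chute below 0.09 m), for 0.1 s.
At the end, for the whole second after the job is handed in: The filter lies inside the bin (its centre behind the sill, between the bin's walls and less than 90 mm above the bench), the flap is shut (less than 0.05 rad), and the jar, spray can and wrench are within 30 mm of where they stood, jar and can upright (within 0.2 rad) (all of step 2 and value of joint flap below 0.05 rad and distance of each of jar_center, spray_center, wrench_mid from where it was at the start of the episode below 0.03 m and angle between each of jar_center, spray_center's own z axis and vertical below 0.2 rad); the robot touches nothing.
It fails at once if the filter is lifted more than about 25 mm off the tray (height (world z) of filter_center above 0.185 m).
It fails at once if the flap shuts on the fingers: once the filter is in the bin, the fingers still touch the almost shut flap (under 0.06 rad) (x of filter_center in the frame of chute between 0 and 0.23 m and y of filter_center in the frame of chute between -0.085 and 0.085 m and z of filter_center in the frame of chute below 0.09 m and value of joint flap below 0.06 rad and contact force between the fingers and flap above 0.3 N).
It fails at once if the jar on the tray is pushed away (30 mm) or lifted (distance of jar_center from where it was at the start of the episode above 0.03 m).
It fails at once if the spray can is pushed away (30 mm) or lifted (distance of spray_center from where it was at the start of the episode above 0.03 m).
It fails at once if the wrench is pushed away (30 mm) or lifted (distance of wrench_mid from where it was at the start of the episode above 0.03 m).
It also fails if it takes over 35 s, if anything falls off the work surface, if the arm or the gripper's body presses on something with over 40 N, if the wrist force passes 120 N, or if a joint passes its speed limit or range.

## Working session

There is one attempt and no reset: what is moved stays moved. The work goes in short steps, Python scripts to look and compute and a shell command to move; the robot and the scene stay as the last step left them, time stands still between calls to the robot, and variables do not carry over. Pictures are saved under pics/ and viewed, about 8 in all and at most 12, crops included, and the job is handed in when it is done.

```bash
mkdir -p pics; ls; cat > h.py <<'E'
import numpy as np, cv2
from scipy.spatial.transform import Rotation as Rn
from rig import env, optics
def P(s): return s["intrinsics"]@np.c_[s["R"],s["t"]]
def px(p): return np.array([p[0]*560,p[1]*420])
def tri(s1,p1,s2,p2):
    X=cv2.triangulatePoints(P(s1),P(s2),px(p1).reshape(2,1),px(p2).reshape(2,1)).ravel();return X[:3]/X[3]
def onz(s,p,z):
    d=s["R"].T@np.linalg.inv(s["intrinsics"])@np.r_[px(p),1];c=-s["R"].T@s["t"];return c+d*(z-c[2])/d[2]
E
python3 - <<'E'
from h import *
st=env.state();print({k:np.round(st[k],3) for k in("time","position","orientation","wrist_force")})
a=optics.snapshot("scene");b=optics.snapshot("top")
for n,s in(("scene",a),("top",b)): cv2.imwrite(f"pics/{n}0.png",cv2.cvtColor(s["color"],cv2.COLOR_RGB2BGR)); print(n,-s["R"].T@s["t"])
for l,z in(("chute",0),("tray_mid",.13),("sill",.13),("flap_edge",.136),("filter_center",.16),("jar_center",.163),("spray_center",.085),("wrench_mid",.005)):
    r=[optics.spot_point(l,s) for s in(a,b)]
    for n,s,q in zip("st",(a,b),r):
        for d in q[:2]: print(l,n,round(d["conf"],2),px(d["point"]).round(),onz(s,d["point"],z).round(3))
    if all(r): print("  tri",tri(a,r[0][0]["point"],b,r[1][0]["point"]).round(3))
E
```

```text
pics
{'time': np.float64(0.0), 'position': array([0.166, 0.576, 0.23 ]), 'orientation': array([ 2.509e+00,  1.889e+00, -2.000e-03]), 'wrist_force': array([-0.426, -0.888,  0.276])}
scene [ 1.42001632 -0.38441963  0.72291701]
top [ 0.29698525 -0.12055198  1.38609656]
chute s 0.88 [333. 267.] [0.555 0.003 0.   ]
chute s 0.58 [325. 228.] [0.401 0.044 0.   ]
chute t 0.61 [238. 227.] [0.549 0.007 0.   ]
  tri [ 0.55   0.006 -0.004]
tray_mid s 0.66 [305. 230.] [ 0.578 -0.077  0.13 ]
tray_mid t 0.8 [268. 210.] [ 0.573 -0.074  0.13 ]
tray_mid t 0.52 [263. 181.] [ 0.645 -0.058  0.13 ]
  tri [ 0.573 -0.074  0.126]
sill s 0.79 [336. 217.] [0.551 0.004 0.13 ]
sill t 0.56 [235. 211.] [0.564 0.005 0.13 ]
  tri [0.562 0.002 0.138]
flap_edge s 0.68 [339. 214.] [0.55  0.01  0.136]
flap_edge t 0.79 [234. 212.] [0.56  0.007 0.136]
  tri [0.559 0.006 0.142]
filter_center s 0.71 [288. 203.] [ 0.509 -0.091  0.16 ]
filter_center t 0.97 [277. 233.] [ 0.512 -0.1    0.16 ]
  tri [ 0.512 -0.096  0.162]
jar_center s 0.81 [320. 227.] [ 0.624 -0.062  0.163]
jar_center t 0.79 [263. 184.] [ 0.628 -0.059  0.163]
  tri [ 0.627 -0.061  0.165]
spray_center s 0.56 [150. 273.] [ 0.568 -0.396  0.085]
spray_center t 0.93 [399. 223.] [ 0.571 -0.401  0.085]
  tri [ 0.571 -0.398  0.087]
wrench_mid s 0.66 [150. 256.] [ 0.401 -0.391  0.005]
wrench_mid t 0.64 [387. 282.] [ 0.428 -0.39   0.005]
  tri [ 0.426 -0.389  0.022]
```

View pics/scene0.png

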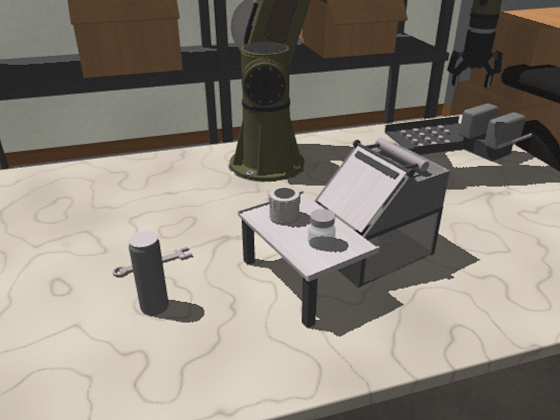

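View pics/top0.png

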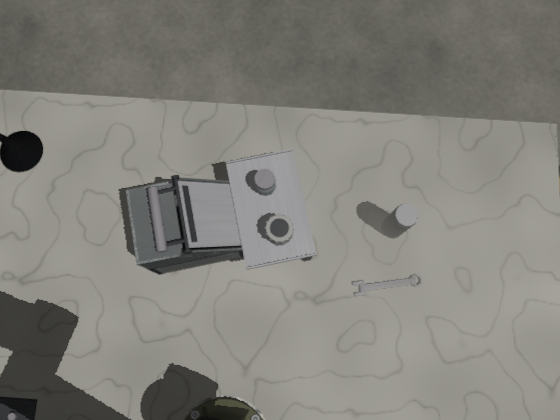

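The scene view shows the tray with the filter (288,203) nearer the robot, the jar at (320,227), and the shut flap facing right-front. The top view agrees: filter (278,230), jar (263,181), tray corners about (227,163), (291,151), (316,256) and (248,268). Next I'll fit the chute frame and plan the path.

```bash
cat >> h.py <<'E'
def rel(target_xyz, yaw):  # shift and turn in present tool axes; yaw = world angle of tool x, tool down
    st=env.state();R0=Rn.from_rotvec(st["orientation"]);c,s=np.cos(yaw),np.sin(yaw)
    Rt=Rn.from_matrix(np.array([[c,s,0],[s,-c,0],[0,0,-1.]]))
    return R0.inv().apply(np.array(target_xyz)-st["position"]), np.degrees((R0.inv()*Rt).as_rotvec())
E
python3 - <<'E'
from h import *
b=optics.snapshot("top")
C=[onz(b,(u/560,v/420),.134)[:2] for u,v in((227,163),(291,151),(316,256),(248,268))]
for c in C: print(c.round(3))
cx=((C[0]-C[1])+(C[3]-C[2]));cx/=np.linalg.norm(cx)
cy0=(C[3]-C[0])+(C[2]-C[1]);cy0/=np.linalg.norm(cy0); print("cx",cx,"cy",cy0,"sill",(C[0]+C[3])/2)
yaw=np.mean([np.arctan2(cx[1],cx[0]),np.arctan2(cy0[1],cy0[0])%(2*np.pi)-np.pi/2])
cx=np.array([np.cos(yaw),np.sin(yaw)]);cy=np.array([-cx[1],cx[0]])
mid=np.mean(C,0); o=mid+.085*cx; print("yaw",np.degrees(yaw),"origin",o)
for n,p in(("filter",(.511,-.096)),("jar",(.626,-.061))): d=np.array(p)-o;print(n,d@cx,d@cy)
f=np.array((.511,-.096));t=o+.012*cx+.028*cy;d=(t-f);L=np.linalg.norm(d);d/=L
a=np.arctan2(d[1],d[0]);print("push ang",np.degrees(a),"len",L,"start(36+25 behind)",f-.061*d,"end",t-.036*d)
s=rel((*(f-.061*d),.30),a-np.pi/2);print("toolx yaw",np.degrees(a)-90,s)
E
```

```text
[0.682 0.035]
[ 0.724 -0.121]
[ 0.467 -0.196]
[ 0.428 -0.037]
cx [-0.24815998  0.96871906] cy [-0.96095076 -0.27671943] sill [ 0.55511803 -0.00144413]
yaw 105.2165816665703 origin [0.55293002 0.00202818]
filter -0.08358605870568649 0.06618927860347668
jar -0.0799970100842417 -0.05396528323248903
push ang 83.43850403641517 len 0.10293257802630272 start(36+25 behind) [ 0.50402956 -0.15660044] end [ 0.51864836 -0.02950584]
toolx yaw -6.561495963584832 (array([-0.61130049,  0.52768031, -0.0686945 ]), array([-2.88771671e-03, -3.78221647e-03,  8.05282612e+01]))
```

```bash
python3 -m creep '[{"tz":-0.06,"fingers":0.47},{"tz":-0.06},{"tz":-0.06},{"ty":0.06,"tx":-0.006,"rz":5.4},{"ty":0.06,"tx":-0.006,"rz":5.4},{"ty":0.06,"tx":-0.006,"rz":5.4},{"ty":0.06,"tx":-0.006,"rz":5.4},{"ty":0.06,"tx":-0.006,"rz":5.4},{"ty":0.06,"tx":-0.006,"rz":5.4},{"ty":0.06,"tx":-0.006,"rz":5.4},{"ty":0.06,"tx":-0.006,"rz":5.4},{"ty":0.06,"tx":-0.006,"rz":5.4}]' 40
python3 - <<'E'
from h import *
print(rel((.504,-.1566,.32),np.radians(-6.56)),env.state()["joint_positions"])
E
```

```text
(array([-0.61130671,  0.52765186, -0.0886945 ]), array([-2.88765820e-03, -3.78224220e-03,  8.05267652e+01])) [ 1.29097267e+00  3.13433040e-01 -4.70762715e-02  1.21021073e+00
 -3.86843538e-06  1.57080540e+00]validation failed for argument at $[0]...
```

```bash
python3 -m creep '[{"rx":0,"ry":0,"rz":0,"tx":0,"ty":0,"tz":-0.06,"fingers":0.47},{"rx":0,"ry":0,"rz":0,"tx":0,"ty":0,"tz":-0.06,"fingers":0.47},{"rx":0,"ry":0,"rz":0,"tx":0,"ty":0,"tz":-0.06,"fingers":0.47}]' 40
python3 - <<'E'
from h import *
print(rel((.504,-.1566,.32),np.radians(-6.56)),env.state()["joint_positions"])
E
```

```text
time: 1.32
position: [0.1648, 0.5735, 0.4091]
orientation: [2.503, 1.885, -0.016]
wrist_force: [0.1, 0.8, 0.8]
finger_gap: 0.0401
(array([-0.6067911 ,  0.5276409 ,  0.09707487]), array([ 0.52569325,  0.61919856, 80.52992105])) [ 1.29104119e+00  3.23373349e-01  3.66748831e-01  1.62720992e+00
 -1.48538735e-05  1.57079762e+00]
```

```bash
python3 -m creep '[{"rx":0,"ry":0,"rz":5.4,"tx":-0.006,"ty":0.06,"tz":0,"fingers":0.47},{"rx":0,"ry":0,"rz":5.4,"tx":-0.006,"ty":0.06,"tz":0,"fingers":0.47},{"rx":0,"ry":0,"rz":5.4,"tx":-0.006,"ty":0.06,"tz":0,"fingers":0.47},{"rx":0,"ry":0,"rz":5.4,"tx":-0.006,"ty":0.06,"tz":0,"fingers":0.47},{"rx":0,"ry":0,"rz":5.4,"tx":-0.006,"ty":0.06,"tz":0,"fingers":0.47},{"rx":0,"ry":0,"rz":5.4,"tx":-0.006,"ty":0.06,"tz":0,"fingers":0.47},{"rx":0,"ry":0,"rz":5.4,"tx":-0.006,"ty":0.06,"tz":0,"fingers":0.47},{"rx":0,"ry":0,"rz":5.4,"tx":-0.006,"ty":0.06,"tz":0,"fingers":0.47},{"rx":0,"ry":0,"rz":5.4,"tx":-0.006,"ty":0.06,"tz":0,"fingers":0.47},{"rx":0,"ry":0,"rz":5.4,"tx":-0.006,"ty":0.06,"tz":0,"fingers":0.47}]'
python3 - <<'E'
from h import *
print(rel((.504,-.1566,.32),np.radians(-6.56)),env.state()["joint_positions"])
E
```

```text
time: 2.58
position: [0.5752, 0.1462, 0.4147]
orientation: [3.099, 0.512, 0.002]
wrist_force: [0.6, 0.1, -0.6]
finger_gap: 0.0398
(array([-0.1648502 ,  0.26371856,  0.09475846]), array([ 0.03139325, -0.06772018, 25.31444269])) [ 2.49228162e-01  3.04915989e-01  3.54329790e-01  1.61912706e+00
 -7.04793743e-04  1.49269727e+00]
```

```bash
python3 -m creep '[{"rx":0,"ry":0,"rz":5,"tx":-0.023,"ty":0.0575,"tz":0,"fingers":0.47},{"rx":0,"ry":0,"rz":5,"tx":-0.023,"ty":0.0575,"tz":0,"fingers":0.47},{"rx":0,"ry":0,"rz":5,"tx":-0.023,"ty":0.0575,"tz":0,"fingers":0.47},{"rx":0,"ry":0,"rz":5,"tx":-0.023,"ty":0.0575,"tz":0,"fingers":0.47},{"rx":0,"ry":0,"rz":5,"tx":-0.023,"ty":0.0575,"tz":0,"fingers":0.47},{"rx":0,"ry":0,"rz":0,"tx":0,"ty":0,"tz":0.06,"fingers":0.47}]'
python3 - <<'E'
from h import *
print(rel((.504,-.1566,.25),np.radians(-6.56)))
st=env.state();w=optics.snapshot("wrist");T=w["T_tool_cam"];cv2.imwrite("pics/w1.png",cv2.cvtColor(w["color"],cv2.COLOR_RGB2BGR))
R0=Rn.from_rotvec(st["orientation"]).as_matrix()
for l,z in(("filter_center",.16),("jar_center",.163),("sill",.13),("tray_mid",.13)):
    for d in optics.spot_point(l,w)[:1]:
        r=R0@T[:3,:3]@np.linalg.inv(w["intrinsics"])@np.r_[px(d["point"]),1];c=st["position"]+R0@T[:3,3]
        print(l,d["conf"],px(d["point"]),c+r*(z-c[2])/r[2])
E
```

```text
time: 3.32
position: [0.5064, -0.1606, 0.3566]
orientation: [3.13, -0.206, 0.016]
wrist_force: [2.0, -0.0, -1.2]
finger_gap: 0.0403
(array([-0.00394791, -0.00411214,  0.10651677]), array([ 0.22917429, -0.58211609, -0.97209586]))
filter_center 0.68 [278.824 131.88 ] [ 0.52007809 -0.10173747  0.16      ]
sill 0.91 [300.888  20.286] [0.55791747 0.00538816 0.13      ]
tray_mid 0.75 [326.424  98.196] [ 0.57838553 -0.07436248  0.13      ]
```

View pics/w1.png

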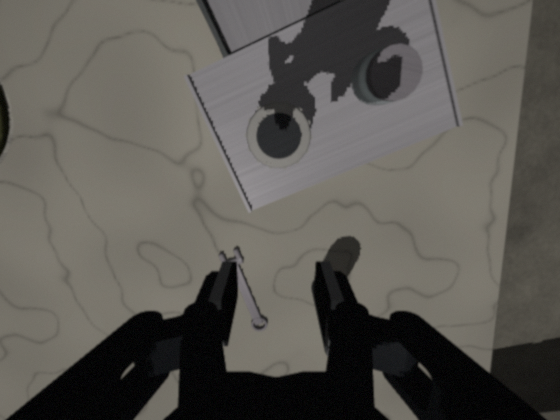

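The wrist view shows the filter top at (279,135), centred between the fingers (about column 275), with the jar at (390,73) well to the side. I'll go down behind the filter.

```bash
python3 -m creep '[{"rx":0,"ry":0,"rz":0,"tx":0,"ty":0,"tz":0.055,"fingers":0.47},{"rx":0,"ry":0,"rz":0,"tx":0,"ty":0,"tz":0.055,"fingers":0.47},{"rx":0,"ry":0,"rz":0,"tx":0,"ty":0,"tz":0.055,"fingers":0.47},{"rx":0,"ry":0,"rz":0,"tx":0,"ty":0,"tz":0.02,"fingers":0.47},{"rx":0,"ry":0,"rz":0,"tx":0,"ty":0,"tz":0,"fingers":0.47}]'
python3 - <<'E'
from h import *
st=env.state();w=optics.snapshot("wrist");T=w["T_tool_cam"];s=optics.snapshot("scene")
cv2.imwrite("pics/c2.png",cv2.cvtColor(np.hstack([cv2.resize(w["color"],(400,300)),cv2.resize(s["color"][130:340,150:430],(400,300))]),cv2.COLOR_RGB2BGR))
R0=Rn.from_rotvec(st["orientation"]).as_matrix();print(R0[:,0],R0[:,2])
for l,z in(("filter_center",.16),):
    for d in optics.spot_point(l,w)[:1]:
        r=R0@T[:3,:3]@np.linalg.inv(w["intrinsics"])@np.r_[px(d["point"]),1];c=st["position"]+R0@T[:3,3]
        X=c+r*(z-c[2])/r[2];print(l,d["conf"],px(d["point"]),X,"tool",R0.T@(X-st["position"]))
E
```

```text
time: 4.2
position: [0.5297, -0.1573, 0.1864]
orientation: [3.126, -0.178, 0.063]
wrist_force: [0.5, 0.0, 0.2]
finger_gap: 0.0404
[ 0.99271898 -0.11333155  0.04080428] [ 0.03963488 -0.01255344 -0.99913537]
filter_center 0.85 [242.592 163.002] [ 0.51930097 -0.10139118  0.16      ] tool [-0.01772198 -0.05460312  0.02524829]
```

View pics/c2.png

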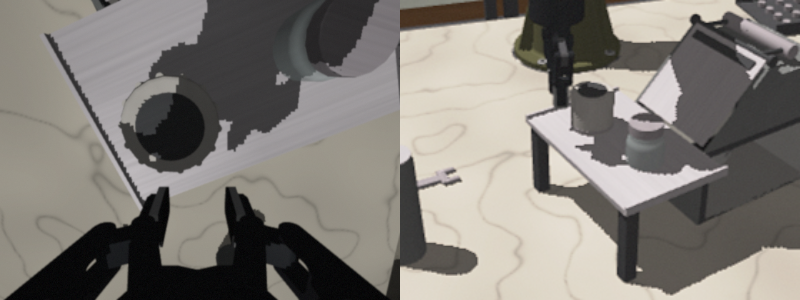

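The wrist half shows the filter left of the finger axis, because the tool drifted sideways while descending. The scene half shows the fingers behind the filter, clear of everything. I'll correct this now.

```bash
python3 - <<'E'
from h import *
print(rel((.5125,-.1610,.186),np.radians(-5.4)))
E
```

```text
(array([-0.01683406,  0.00507276,  0.00082999]), array([ 0.50447434, -2.44053221, -1.16936671]))
```

```bash
python3 -m creep '[{"rx":0.5,"ry":-2.4,"rz":-1.2,"tx":-0.017,"ty":0.005,"tz":0.001,"fingers":0.47},{"rx":0,"ry":0,"rz":0,"tx":0,"ty":0,"tz":0.025,"fingers":0.47},{"rx":0,"ry":0,"rz":0,"tx":0,"ty":0,"tz":0,"fingers":0.47}]'
python3 - <<'E'
from h import *
print(rel((.5125,-.1610,.138),np.radians(-5.4)))
E
```

```text
time: 4.72
position: [0.5171, -0.162, 0.1674]
orientation: [3.136, -0.144, 0.016]
wrist_force: [-0.5, 0.6, -0.4]
finger_gap: 0.0404
(array([-0.0049932 , -0.00060943,  0.02936689]), array([ 0.12540788, -0.58087596,  0.14504049]))
```

```bash
python3 -m creep '[{"rx":0.1,"ry":-0.6,"rz":0,"tx":-0.005,"ty":0,"tz":0.02,"fingers":0.47},{"rx":0,"ry":-0.2,"rz":0,"tx":-0.001,"ty":0,"tz":0.01,"fingers":0.47},{"rx":0,"ry":0,"rz":0,"tx":0,"ty":-0.01,"tz":0,"fingers":0.47},{"rx":0,"ry":0,"rz":0,"tx":0,"ty":-0.012,"tz":0,"fingers":0.47},{"rx":0,"ry":0,"rz":0,"tx":0,"ty":-0.012,"tz":0,"fingers":0.47},{"rx":0,"ry":0,"rz":0,"tx":0,"ty":-0.012,"tz":0,"fingers":0.47}]'
python3 - <<'E'
from h import *
print(rel((.5186,-.096,.138),np.radians(-5.4)))
w=optics.snapshot("wrist");s=optics.snapshot("scene");t=optics.snapshot("top")
cv2.imwrite("pics/c3.png",cv2.cvtColor(np.hstack([cv2.resize(w["color"],(400,300)),cv2.resize(s["color"][130:340,150:430],(400,300))]),cv2.COLOR_RGB2BGR))
o=np.array((.5545,.003));cx=np.array((-.262,.965));cy=np.array((-.965,-.262))
for n,i in(("s",s),("t",t)):
    for d in optics.spot_point("filter_center",i)[:1]:
        X=onz(i,d["point"],.16);print(n,d["conf"],X,(X[:2]-o)@cx,(X[:2]-o)@cy)
E
```

```text
time: 5.48
position: [0.5181, -0.1138, 0.1395]
orientation: [3.136, -0.145, 0.001]
wrist_force: [-1.1, -1.3, -0.8]
finger_gap: 0.0402
(array([-0.00109851, -0.01780645,  0.00142627]), array([ 0.12149258, -0.04498047,  0.10759887]))
s 0.96 [ 0.51971277 -0.06851936  0.16      ] -0.05990193048448876 0.05230774962497786
```

View pics/c3.png

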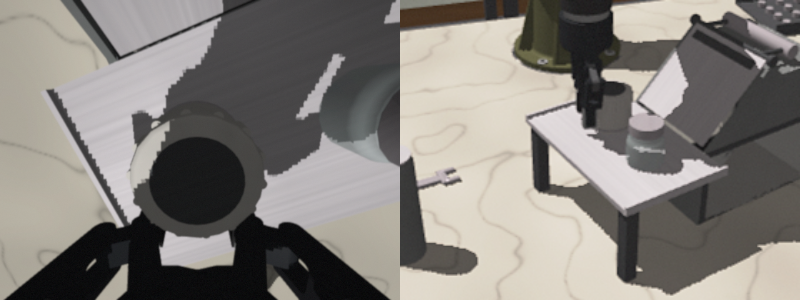

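The wrist half shows the filter seated evenly between both fingers (200,180), with the jar clear to the right. I'll keep pushing.

```bash
python3 -m creep '[{"rx":0,"ry":0,"rz":0,"tx":0,"ty":-0.013,"tz":0,"fingers":0.47},{"rx":0,"ry":0,"rz":0,"tx":0,"ty":-0.013,"tz":0,"fingers":0.47},{"rx":0,"ry":0,"rz":0,"tx":0,"ty":-0.013,"tz":0,"fingers":0.47},{"rx":0,"ry":0,"rz":0,"tx":0,"ty":-0.013,"tz":0,"fingers":0.47}]'
python3 - <<'E'
from h import *
print(rel((.5186,-.096,.138),np.radians(-5.4)))
w=optics.snapshot("wrist");s=optics.snapshot("scene")
cv2.imwrite("pics/c4.png",cv2.cvtColor(np.hstack([cv2.resize(w["color"],(400,300)),cv2.resize(s["color"][130:340,150:430],(400,300))]),cv2.COLOR_RGB2BGR))
st=env.state();R0=Rn.from_rotvec(st["orientation"]).as_matrix();X=st["position"]-.036*R0[:,1]
o=np.array((.5545,.003));cx=np.array((-.262,.965));cy=np.array((-.965,-.262))
print("filter by fingers",(X[:2]-o)@cx,(X[:2]-o)@cy)
E
```

```text
time: 6.22
position: [0.5235, -0.0623, 0.1397]
orientation: [3.132, -0.149, 0.003]
wrist_force: [0.4, -6.2, 2.6]
finger_gap: 0.04
(array([-0.00163192,  0.03397278,  0.00193541]), array([ 0.32688345, -0.11143659, -0.06316953]))
filter by fingers -0.019506125309194215 0.03400935177616305
```

View pics/c4.png

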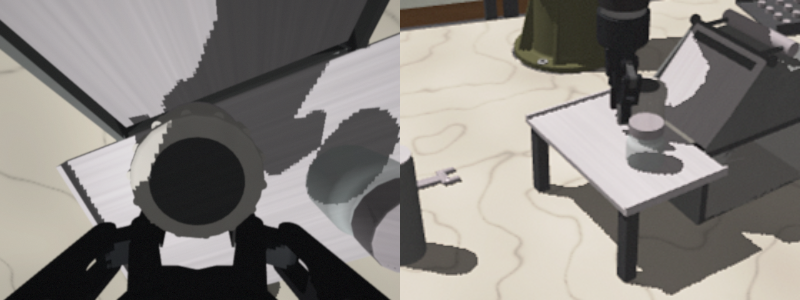

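The wrist half shows the filter at the flap (front edge about (195,108)), inside the mouth's left corner at (125,135). I'll continue slowly with a small bias away from the cheek.

```bash
python3 -m creep '[{"rx":0,"ry":0,"rz":0,"tx":0.003,"ty":-0.012,"tz":0,"fingers":0.47},{"rx":0,"ry":0,"rz":0,"tx":0.003,"ty":-0.012,"tz":0,"fingers":0.47},{"rx":0,"ry":0,"rz":0,"tx":0.001,"ty":-0.01,"tz":0,"fingers":0.47}]'
python3 - <<'E'
from h import *
w=optics.snapshot("wrist");s=optics.snapshot("scene")
cv2.imwrite("pics/c5.png",cv2.cvtColor(np.hstack([cv2.resize(w["color"],(400,300)),cv2.resize(s["color"][130:340,150:430],(400,300))]),cv2.COLOR_RGB2BGR))
st=env.state();R0=Rn.from_rotvec(st["orientation"]).as_matrix();X=st["position"]-.036*R0[:,1]
o=np.array((.5545,.003));cx=np.array((-.262,.965));cy=np.array((-.965,-.262))
print("filter by fingers",(X[:2]-o)@cx,(X[:2]-o)@cy,R0[:,2],st["wrist_force"])
E
```

```text
time: 6.7
position: [0.5339, -0.0261, 0.1395]
orientation: [3.134, -0.148, 0.001]
wrist_force: [-0.3, -2.6, 1.7]
finger_gap: 0.04
filter by fingers 0.012012917296468955 0.014672943471773527 [ 7.84018442e-04 -1.73554727e-03 -9.99998187e-01] [-0.46292537  0.68452963 -0.76786668]
```

View pics/c5.png

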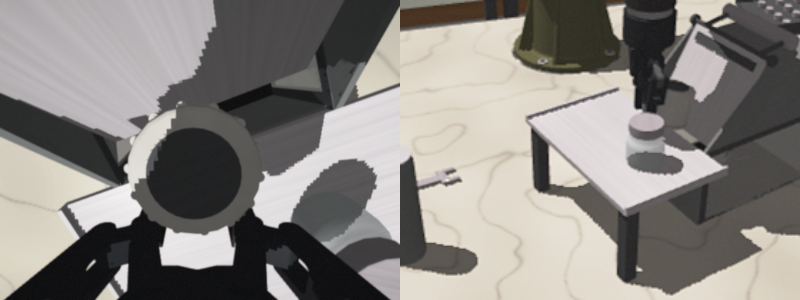

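The flap is now open, with its edge pushed in and the dark gap visible at (270,105). The filter is over the sill at (195,172), still at tray level and about to tip.

```bash
python3 -m creep '[{"rx":0,"ry":0,"rz":0,"tx":0,"ty":-0.01,"tz":0,"fingers":0.47},{"rx":0,"ry":0,"rz":0,"tx":0,"ty":-0.01,"tz":0,"fingers":0.47}]'
python3 - <<'E'
from h import *
w=optics.snapshot("wrist");s=optics.snapshot("scene")
cv2.imwrite("pics/c6.png",cv2.cvtColor(np.hstack([cv2.resize(w["color"],(400,300)),cv2.resize(s["color"][130:340,150:430],(400,300))]),cv2.COLOR_RGB2BGR))
st=env.state();R0=Rn.from_rotvec(st["orientation"]).as_matrix();X=st["position"]-.036*R0[:,1]
o=np.array((.5545,.003));cx=np.array((-.262,.965));cy=np.array((-.965,-.262))
print("filter by fingers",(X[:2]-o)@cx,(X[:2]-o)@cy,R0[:,2],st["wrist_force"])
E
```

```text
time: 7.05
position: [0.5351, -0.0045, 0.1388]
orientation: [3.136, -0.147, -0.001]
wrist_force: [-0.5, -2.8, -0.4]
finger_gap: 0.04
filter by fingers 0.03228017500831005 0.007633724399210742 [-1.66461066e-04 -6.89825378e-04 -9.99999748e-01] [-0.63649638 -0.33466458 -0.09041795]
```

View pics/c6.png

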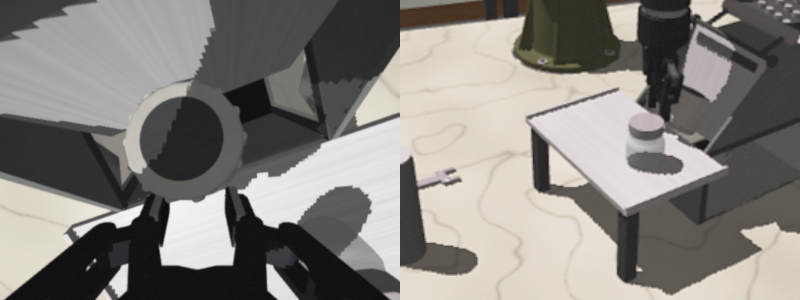

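The filter has left the fingers and is dropping inside the mouth (185,140). I'll draw back now.

```bash
python3 -m creep '[{"rx":0,"ry":0,"rz":0,"tx":-0.003,"ty":0.03,"tz":0,"fingers":0.47},{"rx":0,"ry":0,"rz":0,"tx":-0.003,"ty":0.04,"tz":0,"fingers":0.47},{"rx":0,"ry":0,"rz":0,"tx":0,"ty":0.02,"tz":-0.05,"fingers":0.47},{"rx":0,"ry":0,"rz":0,"tx":0,"ty":0.02,"tz":-0.06,"fingers":0.47},{"rx":0,"ry":0,"rz":0,"tx":0,"ty":0.03,"tz":-0.06,"fingers":0.47},{"rx":0,"ry":0,"rz":0,"tx":0,"ty":0.03,"tz":-0.03,"fingers":0.47},{"rx":0,"ry":0,"rz":0,"tx":0,"ty":0,"tz":0,"fingers":0.47},{"rx":0,"ry":0,"rz":0,"tx":0,"ty":0,"tz":0,"fingers":0.47},{"rx":0,"ry":0,"rz":0,"tx":0,"ty":0,"tz":0,"fingers":0.47},{"rx":0,"ry":0,"rz":0,"tx":0,"ty":0,"tz":0,"fingers":0.47},{"rx":0,"ry":0,"rz":0,"tx":0,"ty":0,"tz":0,"fingers":0.47},{"rx":0,"ry":0,"rz":0,"tx":0,"ty":0,"tz":0,"fingers":0.47}]'
python3 - <<'E'
from h import *
s=optics.snapshot("scene");t=optics.snapshot("top")
cv2.imwrite("pics/c7.png",cv2.cvtColor(np.hstack([cv2.resize(t["color"][130:310,100:340],(400,300)),cv2.resize(s["color"][130:340,200:480],(400,300))]),cv2.COLOR_RGB2BGR))
for l,z in(("flap_edge",.136),("filter_center",.04),("jar_center",.163),("spray_center",.085),("wrench_mid",.005)):
  for n,i in(("s",s),("t",t)):
    for d in optics.spot_point(l,i)[:1]: print(l,n,d["conf"],px(d["point"]).round(),onz(i,d["point"],z).round(3))
print(env.state()["wrist_force"])
E
```

```text
time: 8.65
position: [0.5128, -0.1692, 0.3352]
orientation: [-3.131, 0.135, 0.007]
wrist_force: [0.1, -0.1, -0.2]
finger_gap: 0.0404
flap_edge s 0.58 [337. 216.] [0.554 0.005 0.136]
flap_edge t 0.59 [237. 217.] [ 0.548 -0.002  0.136]
jar_center s 0.94 [322. 226.] [ 0.621 -0.056  0.163]
jar_center t 0.64 [264. 184.] [ 0.628 -0.061  0.163]
spray_center s 0.93 [150. 273.] [ 0.57  -0.397  0.085]
spray_center t 0.59 [401. 222.] [ 0.573 -0.406  0.085]
wrench_mid s 0.63 [151. 259.] [ 0.412 -0.392  0.005]
wrench_mid t 0.68 [391. 278.] [ 0.44  -0.401  0.005]
[-1.05407453  0.20560295  0.35523691]
```

View pics/c7.png

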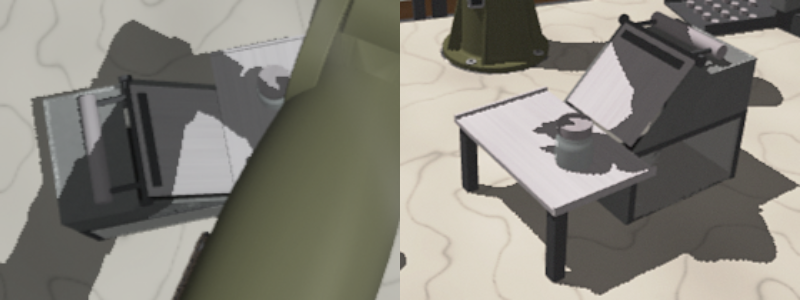

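The flap looks shut: its lower edge meets the sill at (640,150) in the scene half. The tray holds only the jar. I'll check through the bin's clear side that the filter is on the floor.

```bash
python3 -m creep '[{"rx":0,"ry":0,"rz":0,"tx":0,"ty":0.02,"tz":-0.04,"fingers":0.47},{"rx":0,"ry":0,"rz":0,"tx":0,"ty":0,"tz":0,"fingers":0.47},{"rx":0,"ry":0,"rz":0,"tx":0,"ty":0,"tz":0,"fingers":0.47},{"rx":0,"ry":0,"rz":0,"tx":0,"ty":0,"tz":0,"fingers":0.47},{"rx":0,"ry":0,"rz":0,"tx":0,"ty":0,"tz":0,"fingers":0.47},{"rx":0,"ry":0,"rz":0,"tx":0,"ty":0,"tz":0,"fingers":0.47},{"rx":0,"ry":0,"rz":0,"tx":0,"ty":0,"tz":0,"fingers":0.47},{"rx":0,"ry":0,"rz":0,"tx":0,"ty":0,"tz":0,"fingers":0.47}]'
python3 - <<'E'
from h import *
s=optics.snapshot("scene");a=cv2.imread("pics/scene0.png");b=cv2.cvtColor(s["color"],cv2.COLOR_RGB2BGR)
f=lambda i:cv2.convertScaleAbs(cv2.resize(i[140:290,300:460],(400,375),interpolation=cv2.INTER_CUBIC),alpha=2.0,beta=10)
cv2.imwrite("pics/c8.png",np.hstack([f(a),f(b)]))
print([(d["conf"],px(d["point"])) for d in optics.find_in("filter_center",s)])
E
```

```text
time: 10.25
position: [0.5101, -0.1888, 0.3733]
orientation: [-3.13, 0.134, 0.013]
wrist_force: [1.2, 0.0, -1.1]
finger_gap: 0.0403
[]
```

View pics/c8.png

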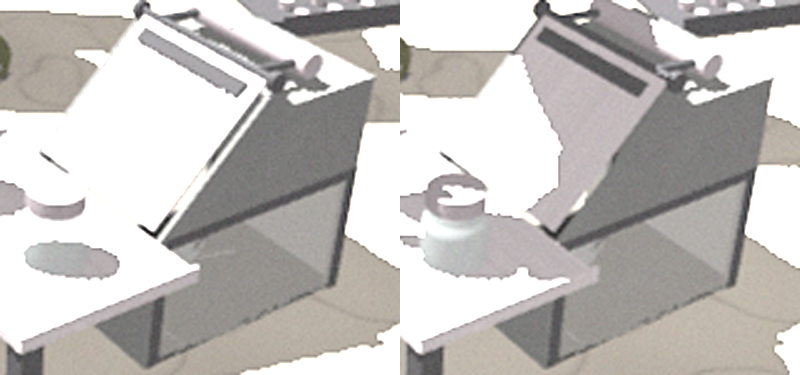

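The clear side (600–740, 180–350) shows no obvious filter, so I'll work out where it should appear and whether the tray or the upper wall would hide it.

```bash
python3 - <<'E'
from h import *
s=optics.snapshot("scene");t=optics.snapshot("top")
o=np.array((.5545,.003));cx=np.array((-.262,.965));cy=np.array((-.965,-.262))
def pj(i,x,y,z): p=P(i)@np.r_[o+x*cx+y*cy,z,1];return p[:2]/p[2]
def crop(p): return (p-[300,140])*2.5+[400,0]
for x in(.04,.1,.16):
  for y in(-.04,.02): print(x,y,"z.04 ->crop",crop(pj(s,x,y,.04)).round())
print("near wall bottom",crop(pj(s,.0,-.087,.006)),crop(pj(s,.225,-.087,.006)),"top",crop(pj(s,0,-.087,.13)),crop(pj(s,.225,-.087,.13)))
print("far wall bottom",crop(pj(s,.0,.087,.006)),crop(pj(s,.225,.087,.006)))
a=cv2.imread("pics/scene0.png").astype(int);b=cv2.cvtColor(s["color"],cv2.COLOR_RGB2BGR).astype(int)
print((abs(a-b).max(2)[210:290:5,352:440:5]))
for q in optics.outline_of("filter_center",s),optics.outline_of("filter_center",t): print([(d["conf"],px(d["point"]),d["pixels"].sum()) for d in q])
# flap edge now vs start
e=lambda i:cv2.cvtColor(i,cv2.COLOR_RGB2BGR)
big=cv2.resize(e(s["color"])[150:250,310:420],(660,600),interpolation=cv2.INTER_CUBIC);cv2.imwrite("pics/c9.png",cv2.convertScaleAbs(big,alpha=1.6))
E
```

```text
0.04 -0.04 z.04 ->crop [548. 289.]
0.04 0.02 z.04 ->crop [506. 256.]
0.1 -0.04 z.04 ->crop [599. 268.]
0.1 0.02 z.04 ->crop [556. 237.]
0.16 -0.04 z.04 ->crop [648. 248.]
0.16 0.02 z.04 ->crop [605. 218.]
near wall bottom [543.45791018 363.05925931] [729.46423036 281.12887694] top [555.19455878 244.20499725] [750.57758283 168.31961364]
far wall bottom [427.69298793 264.30692883] [605.25995013 197.60210592]
[[ 11  10  31 117 118  70  63   4   5   4   3   2   2   4   1   0   4   3]
 [ 10  13 124 118 118  45   3   1   3   3   2   3   4   2   2   4   4   3]
 [ 13 118 119 118  10  12   6   4   6   3   2   5   7   1   9   3   6   2]
 [104 115 116  13  52   5   2   4   4   2   4   5   4   5   5   1   6   1]
 [125  26  78  67   4   3   1   6   6   4   4   5   6   3   5   7   6   2]
 [124 126  36   9   3   3   5   4   3   3   5   4   5   3   3   6   2   5]
 [123 121 122  71   4   7   2   4   5   3   3   1   3   4   4   4   6   4]
 [124 124 125 123 132  21   6   4   5   3   6   2   4   6   7   3   8   4]
 [135 126 127 130  21   5   7   6   3   7   4   1   4   6   6   4   3   3]
 [  6  11   4   6   2   3   3   5   3   4   3   4   3   3   5   3   4   4]
 [  5   4   2   7   4   4   6   2   4   2   5   6   6   1   3   4   4   5]
 [  2   6   5   5   5   4   3   6   3   5   3   2   5   3   5   3   3   3]
 [  5   5   2   1   5   3   4   3   4   2   5   4   6   4   6   5   7   3]
 [  3   4   4   5   2   2   6   5   4   6   5   5   5   3   6   3   6   6]
 [  3   2   6   3   2   5   4   7   4   2   4   5   3   3   3   4  10  56]
 [  3   3   4   6   2   2   4   6   8   5   2   7  51  95 127 127 125 125]]
[]
[]
```

View pics/c9.png

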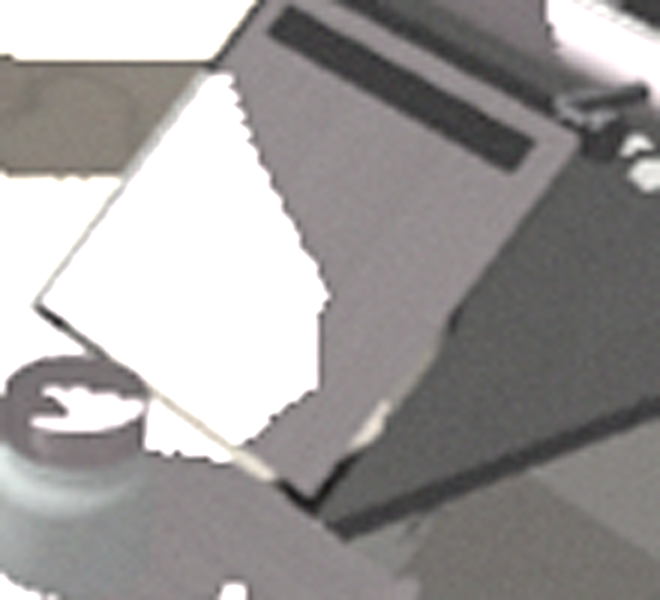

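The pale strips at the flap's lower and right edges could be the cheek's and sill's lit edges beside the arm's shadow, or something behind the flap. I'll move the arm back the way it came so its shadow clears, then compare with the first picture.

```bash
python3 -m creep '[{"rx":0,"ry":0,"rz":0,"tx":0,"ty":0,"tz":-0.05,"fingers":0.47},{"rx":0,"ry":0,"rz":-5,"tx":0.02,"ty":-0.055,"tz":0,"fingers":0.47},{"rx":0,"ry":0,"rz":-5,"tx":0.02,"ty":-0.055,"tz":0,"fingers":0.47},{"rx":0,"ry":0,"rz":-5,"tx":0.01,"ty":-0.055,"tz":0,"fingers":0.47},{"rx":0,"ry":0,"rz":-5,"tx":0.0,"ty":-0.055,"tz":0,"fingers":0.47},{"rx":0,"ry":0,"rz":-5,"tx":-0.005,"ty":-0.06,"tz":0,"fingers":0.47},{"rx":0,"ry":0,"rz":-5.4,"tx":-0.005,"ty":-0.06,"tz":0,"fingers":0.47},{"rx":0,"ry":0,"rz":-5.4,"tx":-0.005,"ty":-0.06,"tz":0,"fingers":0.47}]' && python3 -m creep '[{"rx":0,"ry":0,"rz":-5.4,"tx":-0.005,"ty":-0.06,"tz":0,"fingers":0.47},{"rx":0,"ry":0,"rz":-5.4,"tx":-0.005,"ty":-0.06,"tz":0,"fingers":0.47},{"rx":0,"ry":0,"rz":-5.4,"tx":-0.005,"ty":-0.06,"tz":0,"fingers":0.47},{"rx":0,"ry":0,"rz":-5.4,"tx":-0.005,"ty":-0.06,"tz":0,"fingers":0.47},{"rx":0,"ry":0,"rz":-5.4,"tx":-0.005,"ty":-0.06,"tz":0,"fingers":0.47},{"rx":0,"ry":0,"rz":-5.4,"tx":-0.005,"ty":-0.06,"tz":0,"fingers":0.47},{"rx":0,"ry":0,"rz":-5.4,"tx":-0.005,"ty":-0.06,"tz":0,"fingers":0.47},{"rx":0,"ry":0,"rz":0,"tx":0,"ty":0,"tz":0,"fingers":0.47}]'
python3 - <<'E'
from h import *
s=optics.snapshot("scene");t=optics.snapshot("top")
for n,i,(r0,r1,c0,c1) in(("scene",s,(140,290,230,460)),("top",t,(140,290,110,330))):
    a=cv2.imread(f"pics/{n}0.png").astype(int);b=cv2.cvtColor(i["color"],cv2.COLOR_RGB2BGR).astype(int)
    D=(abs(a-b).max(2)>30).astype(np.uint8)
    k,_,S,_=cv2.connectedComponentsWithStats(D); print(n,[tuple(map(int,x)) for x in S[1:] if x[4]>12])
    if n=="scene": cv2.imwrite("pics/c10.png",np.hstack([cv2.resize(m[r0:r1,c0:c1].astype(np.uint8),(400,300)) for m in(b,np.dstack([D*255]*3))]))
for l,z in(("jar_center",.163),("spray_center",.085),("wrench_mid",.005),("flap_edge",.136)):
  for n,i in(("s",s),("t",t)):
    for d in optics.spot_point(l,i)[:1]: print(l,n,round(d["conf"],2),px(d["point"]).round(),onz(i,d["point"],z).round(3))
print(optics.find_in("filter_center",s),optics.find_in("filter_center",t))
E
```

```text
time: 11.55
position: [0.4733, 0.1991, 0.4257]
orientation: [-3.011, -0.849, 0.013]
wrist_force: [0.7, 1.4, -0.7]
finger_gap: 0.0401
time: 12.55
position: [0.1292, 0.4581, 0.4318]
orientation: [-2.544, -1.813, 0.002]
wrist_force: [-0.4, 0.4, 0.2]
finger_gap: 0.0399
scene [(240, 0, 5, 3, 14), (245, 0, 18, 33, 236), (290, 0, 13, 45, 451), (421, 0, 14, 21, 148), (454, 0, 8, 5, 31), (469, 0, 32, 29, 754), (239, 7, 6, 41, 162), (447, 30, 55, 58, 1496), (495, 122, 11, 4, 30), (502, 140, 11, 5, 20), (340, 146, 15, 2, 17), (421, 152, 87, 17, 424), (330, 160, 14, 3, 34), (511, 164, 46, 7, 195), (466, 182, 94, 7, 319), (446, 187, 19, 3, 46), (269, 188, 42, 40, 1143)]
top [(256, 213, 36, 33, 340), (270, 218, 19, 20, 298), (0, 286, 139, 134, 3786), (0, 341, 56, 61, 1979), (0, 399, 48, 21, 452)]
jar_center s 0.91 [325. 230.] [ 0.635 -0.055  0.163]
jar_center t 0.78 [265. 182.] [ 0.632 -0.063  0.163]
spray_center s 0.66 [147. 271.] [ 0.563 -0.401  0.085]
spray_center t 0.79 [397. 223.] [ 0.569 -0.397  0.085]
wrench_mid s 0.92 [150. 259.] [ 0.41  -0.392  0.005]
wrench_mid t 0.59 [390. 284.] [ 0.425 -0.398  0.005]
flap_edge s 0.78 [338. 215.] [0.553 0.009 0.136]
flap_edge t 0.73 [388. 283.] [ 0.414 -0.368  0.136]
[] [{'point': [0.4014, 0.5176], 'conf': 0.29}, {'point': [0.3559, 0.514], 'conf': 0.22}]
```

View pics/c10.png

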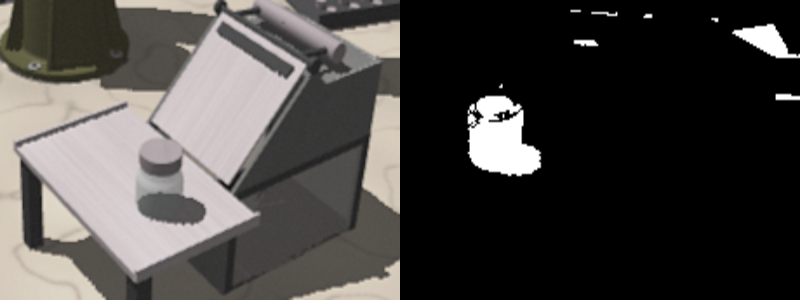

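With the arm's shadow gone, the scene matches the first picture at the flap, jar, tray and bin. The only difference on the tray is the missing filter and its shadow, plus small shadow slivers from the arm elsewhere. Nothing new is on the bench, so I'll hand the job in.

```bash
python3 -c "
from rig import env
print(env.state()['time'],env.job_done())"
```

```text
the job is handed in; nothing more can be done
13.15 None
```

I pushed the filter along the tray with the fingers half open, through the flap and over the sill. I drew the fingers out as it dropped, swung the arm clear, and handed the job in at 13.15 s of the 35 s allowed. No verdict was reported.

**Last checks:**
- **Flap, jar, tray and bin:** in the scene view these match the first picture, so the flap looks shut and the jar unmoved. The only change on the tray is that the filter and its shadow are gone.
- **Spray can and wrench:** the networks put both within about 10 mm of where they started, and the differences from the first picture show no change at either.

**Not confirmed or disagreeing:**
- **Filter in the bin:** I did not see it on the floor. The tray hides that part of the clear side from the scene camera. I infer it from watching it leave the fingers and drop into the mouth, and from its being gone from the tray and not on the bench.
- **Network reports:** in the last top picture the flap edge was reported on the wrench, and the filter came up at two spots near the bin and sill with low confidence (0.29 and 0.22). I took these as false reports, since the pictures show nothing there.

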